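# Close the lantern's splash-proof battery case

### The job

Close the white battery case by turning its three captive bolts clockwise, each one right up to its end stop: first the T-bar bolt on the flat lid, then the square-headed bolt beside it, and last the T-bar bolt on the sloping front. Leave the things standing around the case where they are, and let go at the end.

Things in the scene. Friction and masses are not known exactly. Their poses are not given: they have to be found in the camera images.
- case: white splash-proof battery case, 240 mm wide (y), fixed to the shelf; origin on the shelf 80 mm behind (+x) the middle of the sloping front. Flat lid 100 mm above the shelf, reaching from x -33 to +113 mm. From x -30 mm down to x -130 mm the front slopes 35 degrees towards -x, from 100 to 30 mm high.
- tee_bolt_grip (a point): steel bolt with a T-bar head on the flat lid, axis vertical, 65 mm to one side of the lid's middle (either side). Bar 56 mm along its x, 12 mm thick in y, 32 mm tall, above a 30 mm skirt and 36 mm collar, together 16 mm tall; pinch across y. This point: on the axis, 36 mm above the face, 12 mm below the top; z outward along the axis, x and y turn with the head.
- tee_bolt (a joint): turn of this bolt in rad: grows as it is turned clockwise (looking down onto its head); friction about 0.1 N m, it stays where it is left. Starts between 0 and 0.6; its end stop is at a different value in each bolt, somewhere between 2.0 and 3.4, not marked: it must be felt. Expect to regrasp.
- square_bolt_grip (a point): steel bolt with a square head 26 x 26 mm, 32 mm tall (flats face x and y), on the same flat lid, axis vertical, 65 mm to the other side of the middle; skirt and collar as the T-bar bolt's. This point: on the axis, 36 mm above the face, 12 mm below the top; z outward along the axis, x and y turn with the head.
- square_bolt (a joint): turn of this bolt in rad: grows as it is turned clockwise (looking down onto its head); friction about 0.1 N m, it stays where it is left. Starts between 0 and 0.6; its end stop is at a different value in each bolt, somewhere between 2.0 and 3.4, not marked: it must be felt. Expect to regrasp.
- front_bolt_grip (a point): steel bolt with a T-bar head in the middle of the sloping front, its axis square to the slope and so leaning 35 degrees from vertical towards the case's -x. Bar 60 mm along its x, 14 mm thick in y, 32 mm tall; skirt and collar as the others'. This point: on the axis, 36 mm above the face, 12 mm below the top; z outward along the axis, x and y turn with the head.
- front_bolt (a joint): turn of this bolt in rad: grows as it is turned clockwise (looking down onto its head); friction about 0.1 N m, it stays where it is left. Starts between 0 and 0.6; its end stop is at a different value in each bolt, somewhere between 2.0 and 3.4, not marked: it must be felt. Expect to regrasp.
- soap_pump: bystander: stainless soap pump, 68 mm across, 180 mm tall; origin at the centre of its underside
- lantern: bystander: small white battery lantern with a toggle switch, 72 mm across, 138 mm tall; origin at the centre of its underside
- spray_bottle: bystander: clear trigger spray bottle, 68 mm across, 193 mm tall; origin at the centre of its underside
- scrubber: bystander: grey silicone scrubber lying flat beside the case, 100 x 70 x 35 mm; origin at the centre of its underside
- cell: bystander: spare D battery standing beside the case, 33 mm across, 60 mm tall; origin at the centre of its underside
- tumbler: bystander: white ceramic tumbler, 72 mm across, 100 mm tall; origin at the centre of its underside
- cream_jar: bystander: amber glass jar, 60 mm across, 50 mm tall; origin at the centre of its underside

How it is judged:
By the outcome, as a careful person would: the job done as asked, in the order asked, and still so for the second after the job is handed in, with the robot touching nothing.
It also fails if it takes over 72 s, if anything falls off the work surface, if the arm or the gripper's body presses on something with over 40 N, if the wrist force passes 120 N, or if a joint passes its speed limit or range.

### The arm

A 6-joint arm with a two-finger parallel gripper is mounted at the origin on the work surface. World frame = base frame: x ahead of the robot, y to its left, z up, the work surface at z = 0. Lengths are in mm, angles in rad, forces in N, time in s.
With the tool pointing down it reaches from about 275 to 975 mm from the base axis. Payload 8.4 kg.
Tool frame: the origin (TCP) lies midway between the tips of the shut fingers; the grasp point (between the pads) lies 19 mm behind it; z points along the fingers, y is the line along which they close (so a half turn about z gives the same grasp; the last joint's range is limited). The gripper opens to 92 mm and grips with 3 to 60 N. Pads are 20 mm wide; open, the fingers measure 128 mm over their backs; the gripper's body (75 mm by 189 mm) begins 69 mm behind the grasp point.
Start: joints at [-1.186, 0.353, 1.633, -0, 1.155, -0.002], TCP at [235.765, -578.828, 214.583] pointing down, gripper open.
Joint ranges: [-2.63, 2.63], [-0.92, 2.1], [0.06, 2.66], [-1.3, 4.44], [0, 2.69], [-3.02, 3.02]. Speed limits (rad/s): [2.22, 2.22, 2.79, 3.14, 3.14, 3.14].

### API

Orientations are given as a unit quaternion [w, x, y, z].
In Python, from rig import robot, kinematics, viewer, job gives the robot as it stands. The module is installed in compiled form; this text tells all that it offers. Calls block until the motion is done:
- robot.movep(position, orientation): joint-space move of the TCP to a pose.
- robot.move_linear(position, velocity=150, orientation=None, guard=None): straight line of the TCP; orientation=None keeps the orientation; velocity is the mean speed in mm/s. With guard (N) it stops when the force on the tool has changed by that much, and returns True; else False.
- robot.move_joints(angles): joint-space move.
- robot.command_gripper(opening): finger opening in mm; the grip force is fixed at half the most; returns when the fingers have stopped.
- robot.hold(seconds).
- kinematics.solve_ik(position, orientation): joint angles nearest the present ones, or None.
- viewer.camera(name): name is "scene" or "top" or "wrist"; returns a dict with "pixels" (420x560x3 uint8, red, green, blue), "camera_matrix" (3x3 intrinsics, pixels), "k1" (the pictures are not rectified: a ray, as slopes to the right and down, at radius r is drawn at 1 + k1 r^2 times it, then the intrinsics apply), "extrinsics" (4x4, takes a point from world to camera coordinates); the wrist camera has in their place "T_tool_cam" (4x4, takes a point from camera to tool coordinates, whose origin is the TCP and whose axes are the flange's). Camera axes: x right, y down, z forward; pixel columns grow to the right and rows downward; lengths in mm; the calibration is good to about 2 mm. A picture is of the moment at which its call begins: read the wrist's pose just before it. There is no depth.
A pose or a line that the arm cannot do raises robot.PlanningError and nothing moves.
- job.job_done(): hands the job in; it is judged then, once.
Readings, each from a call of its own:
- robot.current_time_s(): time.
- robot.current_q(): joint angles.
- robot.current_joint_velocities(): joint speeds.
- robot.current_joint_efforts(): joint torques, N m.
- robot.current_eef_pos(): TCP position.
- robot.current_eef_rot(): TCP orientation.
- robot.current_contact_force(): force on the tool from outside, world axes, zero at the start.
- robot.current_wrist_torque(): the same for the moment, N m.
- robot.current_gripper_width(): finger opening in mm.
- robot.current_gripper_force(): force on a finger pad.
Only numpy, scipy, OpenCV 4.12 (cv2) and the standard library are available. Lean on these libraries where they do the work, as an engineer would, in place of code of your own. Each camera call takes 0.05 s, during which the arm holds its last target. There are 200 camera calls.

## Working session

There is one attempt and no reset: what is moved stays moved. The work goes in short steps, each a Python script; the robot and the scene stay as the last script left them, time stands still between calls to the robot, and variables do not carry over. Pictures are saved under pics/ and viewed, at most 10 in all, crops included, and the job is handed in when it is done.

```bash
mkdir -p pics; python3 - <<'E'
from rig import robot, kinematics, viewer, job
import cv2,numpy as np
for n in ("scene","top"):
    c=viewer.camera(n); cv2.imwrite(f"pics/{n}0.png",c["pixels"][:,:,::-1])
    print(n,c["camera_matrix"].tolist(),c["k1"],np.round(c["extrinsics"],4).tolist())
c=viewer.camera("wrist"); cv2.imwrite("pics/wrist0.png",c["pixels"][:,:,::-1]); print(c["T_tool_cam"],c["camera_matrix"],c["k1"])
print(robot.current_eef_rot(),robot.current_time_s(),robot.current_gripper_width())
E
```

```text
scene [[426.20328831865913, 0.0, 285.985527960907], [0.0, 426.20328831865913, 208.44640540054058], [0.0, 0.0, 1.0]] -0.08612932237438817 [[0.8682, 0.4961, -0.0115, -475.5973], [0.3671, -0.6578, -0.6577, -117.1315], [-0.3338, 0.5668, -0.7532, 1274.4546], [0.0, 0.0, 0.0, 1.0]]
top [[484.1924795824443, 0.0, 280.1322429257974], [0.0, 484.1924795824443, 208.26638213691442], [0.0, 0.0, 1.0]] 0.026055665177329195 [[-0.029, -0.9996, -0.0004, 32.5693], [-0.9804, 0.0285, -0.1951, 564.3432], [0.1951, -0.0052, -0.9808, 1335.8206], [0.0, 0.0, 0.0, 1.0]]
[[-1.81432567e-04 -9.61660209e-01 -2.74243706e-01  7.74698954e+01]
 [ 9.99999098e-01 -5.39353734e-04  1.22971873e-03 -6.00010164e-01]
 [-1.33048593e-03 -2.74243236e-01  9.61659439e-01 -1.69834552e+02]
 [ 0.00000000e+00  0.00000000e+00  0.00000000e+00  1.00000000e+00]] [[363.81102699   0.         275.69852441]
 [  0.         363.81102699 208.05492536]
 [  0.           0.           1.        ]] 0.027478330363978645
[-5.20304624e-04  9.81356741e-01  1.92194345e-01 -9.91546344e-05] 0.15 92.02864008157745
```

View pics/top0.png

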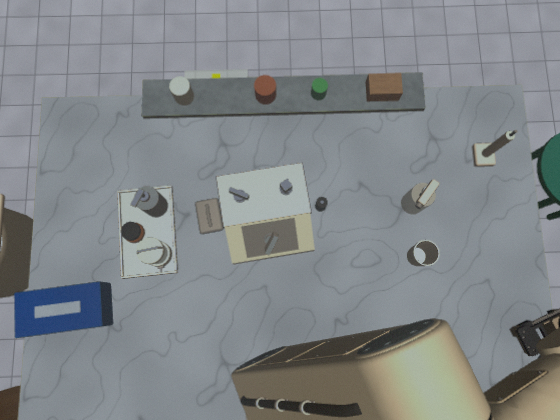

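View pics/scene0.png

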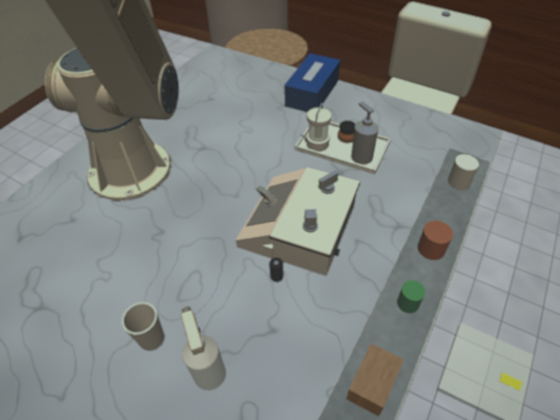

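Top view: T-bolt near (238,194), square bolt near (286,186), front bolt near (271,242). The case is yawed slightly. I'll zoom in for a precise fit.

```bash
python3 - <<'E'
import cv2
a=cv2.imread("pics/top0.png")[150:275,190:340]; cv2.imwrite("pics/topc.png",cv2.resize(a,None,fx=4.8,fy=4.8,interpolation=cv2.INTER_CUBIC))
E
cat > h.py <<'E'
from rig import robot, kinematics, viewer, job
import cv2,numpy as np
from scipy.spatial.transform import Rotation as R
def ray(px,c,T_wc):
    K=np.array(c["camera_matrix"]); d=np.array([c["k1"],0,0,0,0.])
    p=cv2.undistortPoints(np.array([[px]],float),K,d)[0,0]
    return T_wc[:3,3],T_wc[:3,:3]@np.array([p[0],p[1],1])
def at_z(px,z,c,T):
    o,v=ray(px,c,T); return o+v*(z-o[2])/v[2]
def project(P,c,T_wc):
    E=np.linalg.inv(T_wc); p=(E[:3,:3]@np.atleast_2d(P).T).T+E[:3,3]
    return cv2.projectPoints(p.astype(float),np.zeros(3),np.zeros(3),np.array(c["camera_matrix"]),np.array([c["k1"],0,0,0,0.]))[0][:,0]
def rot_wxyz(q): return R.from_quat(np.roll(q,-1))
def wxyz(r): return np.roll(r.as_quat(),1)
def toolT():
    T=np.eye(4);T[:3,:3]=rot_wxyz(robot.current_eef_rot()).as_matrix();T[:3,3]=robot.current_eef_pos();return T
E
python3 - <<'E'
from h import *
c=viewer.camera("top");T=np.linalg.inv(c["extrinsics"])
for n,px,z in [("tee",(238,194),145),("sq",(286,186),148),("front",(271,242),100)]+[("corner",p,100) for p in [(217,177),(303,164),(312,213),(222,227)]]+[("jar",(133,232),60),("scrub",(208,216),35),("pump",(148,195),100),("cell",(321,203),60)]: print(n,np.round(at_z(px,z,c,T)))
E
```

```text
tee [590. 129. 145.]
sq [608.  -1. 148.]
front [463.  44. 100.]
corner [651. 191. 100.]
corner [682. -52. 100.]
corner [540. -72. 100.]
corner [508. 178. 100.]
jar [508. 434.  60.]
scrub [552. 226.  35.]
pump [605. 384. 100.]
cell [ 576. -102.   60.]
```

View pics/topc.png

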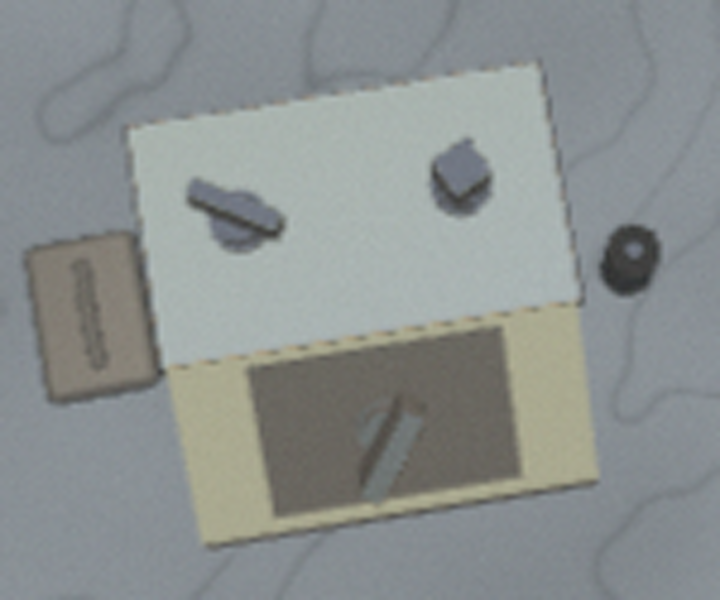

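```bash
cat >> h.py <<'E'
def case_R(yaw): return R.from_euler('z',yaw)
E
python3 - <<'E'
from h import *
from scipy.optimize import least_squares
c=viewer.camera("top");T=np.linalg.inv(c["extrinsics"])
f=lambda u,v:np.array([190+u/4.8-.4,150+v/4.8-.4])
uv=np.array([f(*p) for p in [(128,128),(541,63),(163,368),(581,302),(205,547),(598,481)]])
L=np.array([(113,120,100),(113,-120,100),(-33,120,100),(-33,-120,100),(-130,120,30),(-130,-120,30)],float)
g=lambda s:(project(case_R(s[2]).apply(L)+[s[0],s[1],0],c,T)-uv).ravel()
s=least_squares(g,[560,60,0.1]); print(s.x,s.fun.round(1))
x,y,w=s.x
inv=lambda P:case_R(w).inv().apply(P-np.array([x,y,0]))
for n,a,b in [("tee",(197,188),(277,222)),("sq",(433,175),(490,178)),("sq2",(465,147),(460,195))]:
    A,B=[inv(at_z(f(*p),148,c,T)) for p in(a,b)]; print(n,A.round(),B.round(),(A+B)/2,np.degrees(np.arctan2(*(B-A)[1::-1])))
n=np.array([-np.sin(.6109),0,np.cos(.6109)]);p0=np.array([-80,0,65])+48*n
for p in [(372,497),(415,408)]:
    o,v=ray(f(*p),c,T); o=inv(o); v=case_R(w).inv().apply(v); P=o+v*(n@(p0-o))/(n@v); print("front",P.round(), (P-p0)@[np.cos(.6109),0,np.sin(.6109)],(P-p0)[1])
# wrist look
yaw=w
q=wxyz(case_R(w)*R.from_matrix(np.array([[1,0,0],[0,-1,0],[0,0,-1.]])))
ctr=case_R(w).apply([0,0,0])+[x,y,330]
robot.movep(ctr,q); robot.hold(.1)
Tt=toolT();cw=viewer.camera("wrist");print(robot.current_time_s(),robot.current_q())
cv2.imwrite("pics/w1.png",cw["pixels"][:,:,::-1]);np.save("w1T.npy",Tt@cw["T_tool_cam"]);np.save("case.npy",s.x)
E
```

```text
[5.58076071e+02 5.69554516e+01 1.32943620e-01] [ 0.9 -0.3 -1.1 -0.   0.9  0.2 -0.5  0.2 -0.4 -0.1  0.3  0.1]
tee [ 58.  85. 148.] [ 31.  43. 148.] [ 44.57652398  64.03386415 148.        ] -122.70024439485192
sq [ 44. -47. 148.] [ 37. -79. 148.] [ 40.468579   -63.14560874 148.        ] -102.38729369082334
sq2 [ 57. -68. 148.] [ 30. -61. 148.] [ 43.55005896 -64.2325464  148.        ] 164.80953321485953
front [-124.   15.   93.] -20.039785458155812 15.353979347979317
front [-82. -17. 123.] 31.780915053938163 -16.672007916081927
2.9583 [ 9.80721406e-02  1.61916456e-01  1.62984337e+00 -4.34097303e-05
  1.35007598e+00  1.53674207e+00]
```

View pics/w1.png

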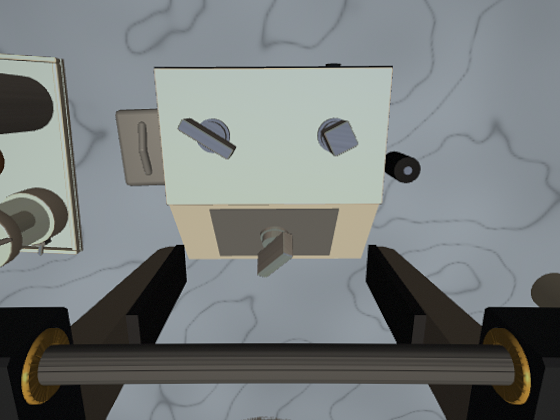

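The wrist view shows all three bolts: tee near (207,138), square near (340,137), front near (274,254). I'll zoom in for the angles.

```bash
python3 - <<'E'
import cv2
a=cv2.imread("pics/w1.png")[60:285,140:410]; cv2.imwrite("pics/w1c.png",cv2.resize(a,None,fx=2.6,fy=2.6,interpolation=cv2.INTER_CUBIC))
E
```

```text
(no output)
```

View pics/w1c.png

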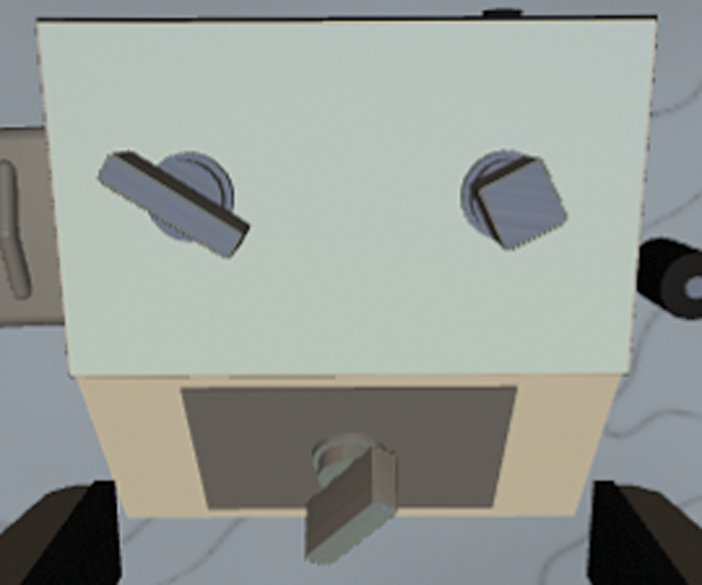

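```bash
python3 - <<'E'
from h import *
from scipy.optimize import least_squares
c=viewer.camera("wrist");T=np.load("w1T.npy")
f=lambda p:np.array([140+p[0]/2.6-.3,60+p[1]/2.6-.3])
uv=np.array([f(p) for p in [(38,21),(656,17),(72,376),(630,374),(127,516),(576,515)]])
L=np.array([(113,120,100),(113,-120,100),(-33,120,100),(-33,-120,100),(-130,120,30),(-130,-120,30)],float)
g=lambda s:(project(case_R(s[2]).apply(L)+[s[0],s[1],0],c,T)-uv).ravel()
s=least_squares(g,[560,60,0.1]); print(s.x,s.fun.round(1))
g4=lambda s:(project(case_R(s[2]).apply(L)+[s[0],s[1],s[3]],c,T)-uv).ravel()
s4=least_squares(g4,[560,60,0.1,0]); print(s4.x,s4.fun.round(1))
x,y,w=s.x
inv=lambda P:case_R(w).inv().apply(P-np.array([x,y,0]))
for n,a,b in [("tee",(106,166),(237,243)),("sq",(478,189),(567,216)),("sq2",(540,158),(509,249))]:
    A,B=[inv(at_z(f(p),148,c,T)) for p in(a,b)]; print(n,A.round(),B.round(),(A+B)/2,np.degrees(np.arctan2(*(B-A)[1::-1])),np.linalg.norm(B-A))
n=np.array([-np.sin(.6109),0,np.cos(.6109)]);p0=np.array([-80,0,65])+48*n
for p in [(308,555),(394,503)]:
    o,v=ray(f(p),c,T); o=inv(o); v=case_R(w).inv().apply(v); P=o+v*(n@(p0-o))/(n@v); print("front",P.round(), (P-p0)@[np.cos(.6109),0,np.sin(.6109)],(P-p0)[1])
np.save("case.npy",s.x)
E
```

```text
[5.58805850e+02 5.81805118e+01 1.37403772e-01] [ 1.7 -0.7 -1.1 -0.5  1.4  0.5 -2.   0.1  0.3  0.4 -0.2 -0.2]
[5.59046286e+02 5.82046860e+01 1.37404823e-01 2.36873461e+00] [ 0.9 -1.2 -0.4 -1.   0.8  0.9 -1.4  0.4 -0.1  1.   0.2  0.4]
tee [ 59.  88. 148.] [ 31.  41. 148.] [ 45.31938367  64.43491086 148.        ] -121.14456863777698 53.91397006047257
sq [ 50. -47. 148.] [ 41. -80. 148.] [ 45.48091453 -63.72180307 148.        ] -106.82022006691838 34.41908385829954
sq2 [ 61. -69. 148.] [ 29. -59. 148.] [ 44.91122144 -64.34213987 148.        ] 163.26834820735587 34.130022654595074
front [-121.   20.   95.] -16.966156041935815 20.34418747412489
front [-84. -19. 120.] 28.193512876105988 -18.650904602616244
```

```bash
cat >> h.py <<'E'
X,Y,W=np.load("case.npy")
SL=np.radians(35)
def tool_pose(grip_case, tilt, ang, back):
    """grip point in the case frame, tilt of axis towards -x, bar angle in face frame; returns TCP position `back` mm further out"""
    face=case_R(W)*R.from_euler('y',-tilt)
    n=face.apply([0,0,1])
    r=face*R.from_euler('z',ang)*R.from_euler('x',np.pi)
    g=case_R(W).apply(grip_case)+[X,Y,0]
    return g+n*(back-19),wxyz(r),n
def low_q6(q,period=np.pi):
    q=np.array(q);q[5]=-2.95+(q[5]+2.95)%period;return q
def approach(grip,tilt,ang,period=np.pi,hi=75,up=2,guard=12):
    p,q,n=tool_pose(grip,tilt,ang,hi)
    j=kinematics.solve_ik(p,q); j=low_q6(j,period); robot.move_joints(j)
    p2,_,_=tool_pose(grip,tilt,ang,up)
    hit=robot.move_linear(p2,velocity=100,guard=guard)
    print("at",robot.current_time_s(),"hit",hit,np.round(robot.current_eef_pos()-p2,1),"q6",robot.current_q()[5])
    return n
def wrench(n): 
    F=np.array(robot.current_contact_force());M=np.array(robot.current_wrist_torque()); return F,M@n
def turn(n,step=.15,lim=.45,maxturn=3.6):
    q=np.array(robot.current_q());q0=q[5];_,m0=wrench(n);k=0
    while q[5]<2.95-step and q[5]-q0<maxturn:
        q[5]+=step;robot.move_joints(q);F,m=wrench(n);k+=1
        print(f"{q[5]-q0:.2f} act {robot.current_q()[5]-q0:.3f} m {m-m0:.2f} F {np.round(F,0)} w {robot.current_gripper_width():.1f} t {robot.current_time_s():.1f}")
        if abs(m-m0)>lim: print("STOP");return True
    return False
E
python3 - <<'E'
from h import *
n=approach([45,65,136],0,np.radians(58.9))
F0,m0=wrench(n);robot.command_gripper(5);F,m=wrench(n)
print(F0.round(1),F.round(1),m0,m,robot.current_gripper_width(),robot.current_time_s())
turn(n,maxturn=.6)
E
```

```text
at 7.275 hit False [0.5 0.1 0.5] q6 -2.525399631651857
[-0.   0.8 -0. ] [-3.6  1.2  3.4] 0.021124876748160933 -0.06611422745172031 12.062281045794638 8.4583
0.15 act 0.146 m 0.05 F [-2.  2.  2.] w 11.9 t 8.7
0.30 act 0.294 m -0.02 F [-3.  1.  2.] w 11.8 t 9.0
0.45 act 0.443 m -0.03 F [-4.  2.  3.] w 11.9 t 9.3
0.60 act 0.592 m -0.06 F [-3.  3.  2.] w 11.8 t 9.5
0.75 act 0.742 m 0.03 F [-4.  3.  4.] w 11.9 t 9.8
```

```bash
python3 - <<'E'
from h import *
n=np.array([0,0,1.])
turn(n,step=.15,lim=.45,maxturn=3.0)
E
```

```text
0.15 act 0.142 m -0.01 F [-3.  3.  3.] w 11.7 t 10.1
0.30 act 0.292 m -0.01 F [-3.  4.  3.] w 11.9 t 10.3
0.45 act 0.443 m -0.06 F [-4.  4.  2.] w 12.3 t 10.6
0.60 act 0.594 m -0.02 F [-4.  4.  4.] w 11.9 t 10.9
0.75 act 0.744 m -0.00 F [-5.  4.  3.] w 11.7 t 11.1
0.90 act 0.894 m -0.03 F [-4.  3.  3.] w 12.0 t 11.4
1.05 act 1.044 m -0.11 F [-3.  4.  2.] w 11.6 t 11.7
1.20 act 1.194 m -0.04 F [-4.  5.  2.] w 12.1 t 11.9
1.35 act 1.344 m -0.06 F [-3.  4.  2.] w 11.5 t 12.2
1.50 act 1.494 m -0.03 F [-4.  5.  2.] w 11.9 t 12.5
1.65 act 1.644 m 0.00 F [-3.  6.  2.] w 11.8 t 12.7
1.80 act 1.794 m -0.02 F [-2.  5.  1.] w 11.9 t 13.0
1.95 act 1.941 m 0.72 F [-1.  3.  2.] w 12.6 t 13.3
STOP
```

```bash
python3 - <<'E'
from h import *
n=np.array([0,0,1.])
turn(n,step=.06,lim=.3,maxturn=.05)
q=np.array(robot.current_q()); print("q6 end",q[5])
robot.command_gripper(80)
robot.move_linear(np.array(robot.current_eef_pos())+[0,0,55],velocity=150)
n=approach([45,-65,136],0,np.radians(28.2),period=np.pi/2,hi=60)
F0,m0=wrench(n);robot.command_gripper(18);F,m=wrench(n)
print(F0.round(1),F.round(1),m0,m,robot.current_gripper_width(),robot.current_time_s())
turn(n,step=.15,lim=.45,maxturn=3.6)
turn(n,step=.06,lim=.3,maxturn=.05)
E
```

```text
0.06 act 0.054 m 0.22 F [-3.  1.  2.] w 13.7 t 13.5
q6 end 0.21183578743593703
at 17.8917 hit False [0.4 0.  0.3] q6 -2.202827836893106
[ 0.1 -0.5 -0.4] [-3.4  4.   3.3] 0.03991958770708944 -0.09669329991064038 25.95580691831132 18.75
0.15 act 0.147 m 0.03 F [-0.  2.  1.] w 25.7 t 19.0
0.30 act 0.294 m 0.05 F [-2.  1.  1.] w 25.7 t 19.3
0.45 act 0.443 m 0.04 F [-1.  2.  1.] w 26.1 t 19.6
0.60 act 0.592 m 0.03 F [-1.  1.  1.] w 25.8 t 19.8
0.75 act 0.742 m 0.04 F [-2.  1.  1.] w 25.9 t 20.1
0.90 act 0.892 m 0.04 F [-0.  0.  1.] w 26.0 t 20.4
1.05 act 1.042 m 0.06 F [-2.  1.  1.] w 25.7 t 20.6
1.20 act 1.192 m 0.06 F [-1.  1.  2.] w 25.8 t 20.9
1.35 act 1.342 m 0.04 F [-1.  0.  1.] w 25.7 t 21.1
1.50 act 1.492 m -0.01 F [-2.  1.  1.] w 25.6 t 21.4
1.65 act 1.642 m 0.01 F [-1. -0.  1.] w 26.1 t 21.7
1.80 act 1.792 m 0.03 F [-1. -0.  1.] w 26.0 t 21.9
1.95 act 1.942 m -0.00 F [-2. -0.  2.] w 25.4 t 22.2
2.10 act 2.091 m 1.05 F [-1. -4.  2.] w 27.4 t 22.5
STOP
0.06 act 0.054 m 0.40 F [-1. -2.  2.] w 28.1 t 22.7
STOP
```

```bash
python3 - <<'E'
from h import *
robot.command_gripper(80)
robot.move_linear(np.array(robot.current_eef_pos())+[0,0,90],velocity=180)
ex=np.array([np.cos(SL),0,np.sin(SL)]);nn=np.array([-np.sin(SL),0,np.cos(SL)])
g=np.array([-80,0,65])+36*nn+5.7*ex
p,q,n=tool_pose(g,SL,np.radians(-40.8),90)
j=kinematics.solve_ik(p,q);print(j); j=low_q6(j);print(j)
p2,_,_=tool_pose(g,SL,np.radians(-40.8),2)
print(kinematics.solve_ik(p2,q))
robot.move_joints(j);robot.hold(.1);T=toolT();c=viewer.camera("wrist")
im=c["pixels"][:,:,::-1].copy()
Tc=T@c["T_tool_cam"];np.save("w2T.npy",Tc)
top=g+12*nn; d=R.from_euler('y',-SL).apply(R.from_euler('z',np.radians(-40.8)).apply([30,0,0]))
P=case_R(W).apply([top+d,top-d,top])+[X,Y,0]
for u in project(P,c,Tc): cv2.circle(im,tuple(int(v) for v in u),3,(0,0,255),1)
cv2.imwrite("pics/w2.png",im);print(robot.current_time_s())
c=viewer.camera("top");cv2.imwrite("pics/top2.png",c["pixels"][:,:,::-1])
E
```

```text
[ 0.04431045 -0.11588234  2.52963886  0.42262698  0.13036539  1.78711233]
[ 0.04431045 -0.11588234  2.52963886  0.42262698  0.13036539 -1.35448032]
[ 0.06170334  0.20059693  2.50314244  2.89268621  0.177012   -0.67557889]
25.6
```

View pics/w2.png

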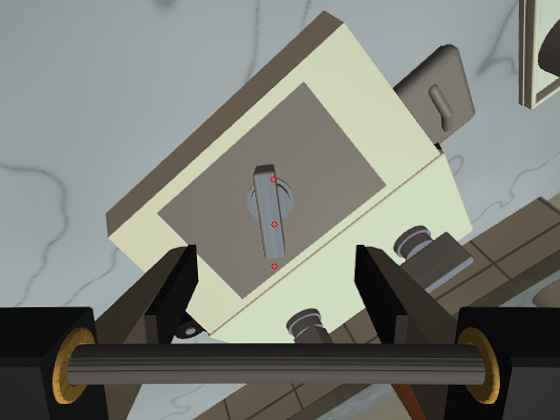

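The picture shows the front bar at about (264,170)–(275,257). My predicted circles are about 9 px too low along the bar and a few degrees off. I'll zoom in, and also check the wrist-singularity profile along the descent.

```bash
python3 - <<'E'
from h import *
a=cv2.imread("pics/w2.png")[70:340,120:460]; cv2.imwrite("pics/w2c.png",cv2.resize(a,None,fx=2.2,fy=2.2,interpolation=cv2.INTER_CUBIC))
ex=np.array([np.cos(SL),0,np.sin(SL)]);nn=np.array([-np.sin(SL),0,np.cos(SL)])
g=np.array([-80,0,65])+36*nn+5.7*ex
for da in (0,):
  for b in (90,70,50,30,15,2):
    p,q,n=tool_pose(g,SL,np.radians(-40.8),b); print(b,np.round(kinematics.solve_ik(p,q),2))
E
```

```text
90 [ 0.04 -0.12  2.53  0.42  0.13  1.79]
70 [ 0.05 -0.04  2.53  0.84  0.07  1.38]
50 [0.05 0.03 2.52 2.02 0.05 0.19]
30 [ 0.06  0.1   2.52  2.66  0.1  -0.45]
15 [ 0.06  0.16  2.51  2.82  0.14 -0.6 ]
2 [ 0.06  0.2   2.5   2.89  0.18 -0.68]
```

View pics/w2c.png

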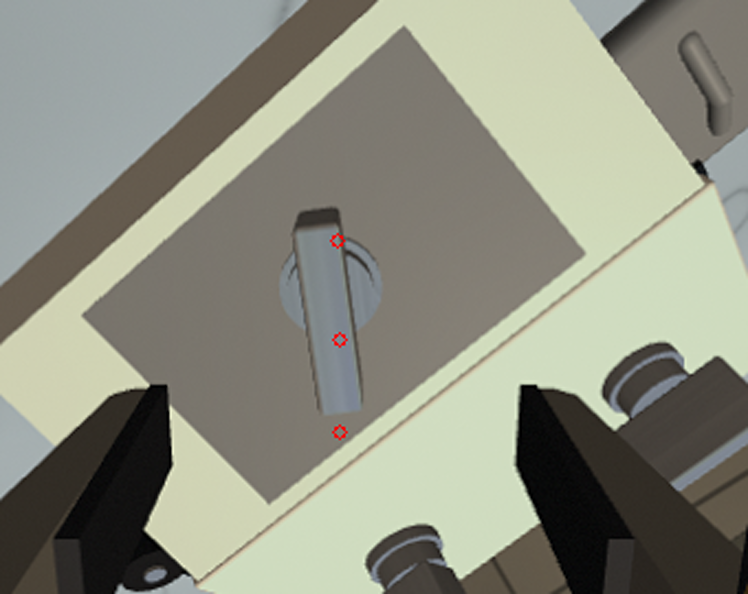

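```bash
python3 - <<'E'
from h import *
from scipy.optimize import least_squares
c=viewer.camera("wrist");T=np.load("w2T.npy")
f=lambda p:np.array([120+p[0]/2.2-.3,70+p[1]/2.2-.3])
uv=np.array([f((712,181)),f((199,582)),(344,23),(107,238)])
L=np.array([(-33,120,100),(-33,-120,100),(-130,120,30),(-130,-120,30)],float)
print((project(case_R(W).apply(L)+[X,Y,0],c,T)-uv).round(1))
g=lambda s:(project(case_R(s[2]).apply(L)+[s[0],s[1],s[3]],c,T)-uv).ravel()
s=least_squares(g,[560,60,0.1,0]); print(s.x,s.fun.round(1))
n=np.array([-np.sin(SL),0,np.cos(SL)]);ex=np.array([np.cos(SL),0,np.sin(SL)])
for x,y,w,z in [(X,Y,W,0),s.x]:
  A=[]
  for p,h in [((317,231),48),((340,411),48),((331,290),8)]:
    p0=np.array([-80,0,65])+h*n
    o,v=ray(f(p),c,T); o=case_R(w).inv().apply(o-[x,y,z]); v=case_R(w).inv().apply(v); P=o+v*(n@(p0-o))/(n@v); A.append([(P-p0)@ex,P[1]])
  A=np.array(A);d=A[1]-A[0];print(A.round(1),A[:2].mean(0),np.linalg.norm(d),np.degrees(np.arctan2(d[1],d[0])))
E
```

```text
[[-2.1  4.4]
 [-0.4  2.4]
 [-1.1  0.9]
 [ 0.3  0.4]]
[ 5.57866500e+02  5.96961163e+01  1.40348637e-01 -2.71490928e-01] [-0.9  2.1  0.5  1.  -0.4 -1.9  1.  -1. ]
[[-23.8  16.9]
 [ 23.2 -14.9]
 [ -0.1   0.9]] [-0.32363078  1.02291147] 56.717200908619354 -34.12846875913626
[[-23.   15.7]
 [ 23.8 -16.2]
 [  0.6  -0.4]] [ 0.38290927 -0.25121815] 56.686331888219634 -34.26972021255818
```

```bash
python3 - <<'E'
from h import *
nn=np.array([-np.sin(SL),0,np.cos(SL)]);g=np.array([-80,0,65])+36*nn
a=np.radians(-34.5)
js=[]
for b in (90,62,50,36):
    p,q,n=tool_pose(g,SL,a,b); j=np.array(kinematics.solve_ik(p,q))
    j[5]+=np.pi*np.round((2.1-j[3]-j[5])/np.pi); js.append(j); print(b,j.round(2))
for j in js: robot.move_joints(j)
p,q,n=tool_pose(g,SL,a,36);print("tcp err",np.round(np.array(robot.current_eef_pos())-p,1),robot.current_time_s(),wrench(n))
p2,_,_=tool_pose(g,SL,a,2)
print("hit",robot.move_linear(p2,velocity=50,guard=12),np.round(np.array(robot.current_eef_pos())-p2,1),robot.current_q())
F0,m0=wrench(n);robot.command_gripper(6);F,m=wrench(n)
print(F0.round(1),F.round(1),m0,m,robot.current_gripper_width(),robot.current_time_s())
turn(n,step=.15,lim=.45,maxturn=.4)
E
```

```text
90 [ 0.04 -0.12  2.54  0.47  0.12  1.63]
62 [ 0.05 -0.01  2.54  1.49  0.05  0.61]
50 [ 0.05  0.03  2.54  2.23  0.06 -0.13]
36 [ 0.05  0.09  2.53  2.63  0.1  -0.53]
tcp err [-0.2  0.1 -0. ] 30.3917 (array([ 0.24573509,  0.62884448, -0.03159618]), np.float64(-0.050868066555885036))
hit False [-0.2  0.1  0.2] [ 0.06038187  0.20588658  2.51424087  2.9086256   0.19309841 -0.80315011]
[-0.8 -0.5 -0.4] [-0.1  2.9  0.1] -0.0665535942955744 0.010939155556627785 13.969902619476413 32.2333
0.15 act 0.147 m -0.14 F [-0.  0. -0.] w 13.9 t 32.5
0.30 act 0.294 m -0.08 F [ 0. -1.  0.] w 13.9 t 32.8
0.45 act 0.443 m -0.19 F [ 0. -3. -1.] w 13.7 t 33.0
```

```bash
python3 - <<'E'
from h import *
_,_,n=tool_pose([0,0,0],SL,0,0)
if turn(n,step=.15,lim=.5,maxturn=3.3): turn(n,step=.06,lim=.3,maxturn=.05)
print(robot.current_q())
E
```

```text
0.15 act 0.142 m 0.04 F [ 0. -2. -0.] w 13.9 t 33.3
0.30 act 0.292 m 0.10 F [-1. -4. -2.] w 13.7 t 33.6
0.45 act 0.442 m -0.01 F [-0. -3. -3.] w 14.0 t 33.8
0.60 act 0.592 m 0.08 F [ 0. -4. -3.] w 13.6 t 34.1
0.75 act 0.742 m 0.07 F [-1. -3. -4.] w 13.7 t 34.4
0.90 act 0.892 m 0.03 F [-1. -3. -5.] w 13.7 t 34.6
1.05 act 1.042 m 0.05 F [-2. -2. -6.] w 13.6 t 34.9
1.20 act 1.192 m 0.06 F [-3. -2. -7.] w 13.6 t 35.2
1.35 act 1.342 m 0.03 F [-4. -0. -8.] w 13.6 t 35.4
1.50 act 1.492 m 0.04 F [ -4.   2. -11.] w 13.6 t 35.7
1.65 act 1.642 m 0.07 F [ -6.   4. -10.] w 13.9 t 36.0
1.80 act 1.792 m 0.09 F [ -5.   6. -10.] w 13.7 t 36.2
1.95 act 1.942 m 0.09 F [ -5.   7. -11.] w 13.8 t 36.5
2.10 act 2.091 m 0.97 F [-6.  5. -9.] w 15.1 t 36.8
STOP
0.06 act 0.053 m 0.13 F [-5.  1. -6.] w 16.3 t 37.0
[0.06141952 0.20650467 2.51461342 2.90762745 0.1938094  1.78234945]
```

```bash
python3 - <<'E'
from h import *
nn=np.array([-np.sin(SL),0,np.cos(SL)]);g=np.array([-80,0,65])+36*nn
robot.command_gripper(85)
p=np.array(robot.current_eef_pos());r=rot_wxyz(robot.current_eef_rot());n=-r.apply([0,0,1])
print(robot.move_linear(p+n*38,velocity=60)); print(robot.current_q(),robot.current_time_s())
q=wxyz(case_R(W)*R.from_euler('x',np.pi))
q0=[0.098,0.1619,1.6298,0,1.35,1.537]
qc=np.array(robot.current_q())
# back off further, wrist kept in this branch, then up to the look-out
for b in (50,62,90):
    pb=p+n*b; j=np.array(kinematics.solve_ik(pb,robot.current_eef_rot())); c=np.array(robot.current_q())
    j[5]+=np.pi*np.round((c[3]+c[5]-j[3]-j[5])/np.pi); print(j.round(2))
    robot.move_joints(j)
robot.move_joints(q0);robot.hold(.1)
T=toolT();c=viewer.camera("wrist");cv2.imwrite("pics/w3.png",cv2.resize(c["pixels"][:285,60:440,::-1],None,fx=2.1,fy=2.1))
print(robot.current_time_s(),robot.current_contact_force())
E
```

```text
False
[0.05426688 0.0711549  2.53328452 2.54643888 0.08644745 2.14803469] 38.8917
[0.05 0.03 2.54 2.14 0.06 2.56]
[ 0.05 -0.02  2.54  1.36  0.05  3.33]Traceback (most recent call last):
  File "<stdin>", line 13, in <module>
rig.PlanningError: the arm cannot take that pose within its joint ranges
```

```bash
python3 - <<'E'
from h import *
p=np.array(robot.current_eef_pos());n=-rot_wxyz(robot.current_eef_rot()).apply([0,0,1])
q=np.array(robot.current_q());print(q.round(2))
T=toolT()
j=np.array(kinematics.solve_ik(p+n*50,robot.current_eef_rot()));j[3:]=q[3:];print(j.round(2));robot.move_joints(j)
robot.move_joints([0.098,0.1619,1.6298,0,1.35,1.537]);robot.hold(.1)
c=viewer.camera("wrist");cv2.imwrite("pics/w3.png",cv2.resize(c["pixels"][:285,60:440,::-1],None,fx=2.1,fy=2.1))
print(robot.current_time_s(),robot.current_contact_force())
E
```

```text
[0.05 0.03 2.54 2.14 0.06 2.55]
[ 0.04 -0.16  2.54  2.14  0.06  2.55]
41.8 [-0.10243268  0.00248039 -0.05201039]
```

View pics/w3.png

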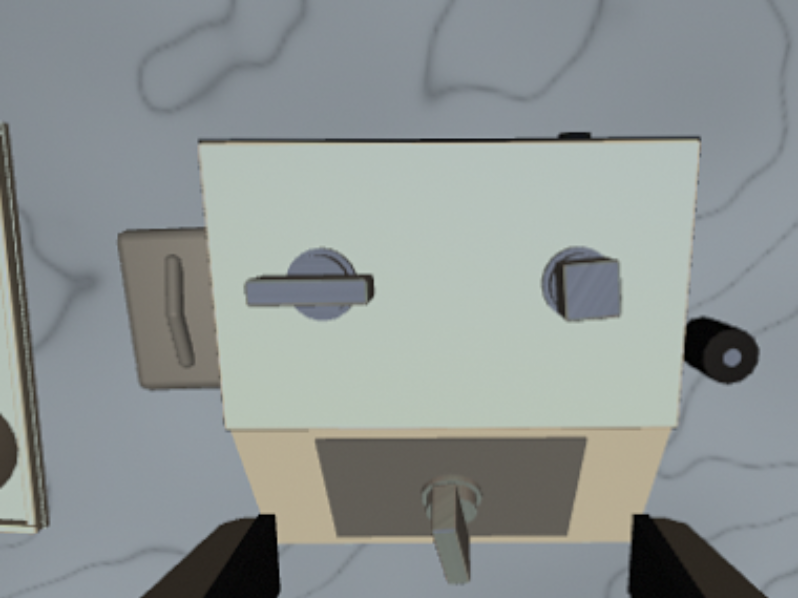

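Wrist view after release: the tee bar is at (246–370, 290), the square head at (590,290) and the front bar at (450,535). All three match the turns felt up to the stops (about 2.6, 2.0 and 2.45 rad). The scrubber and cell have not moved, and nothing is touching the gripper.

```bash
python3 -c "
from rig import job; print(job.job_done())"
```

```text
the job is handed in; nothing more can be done
None
```

I turned all three bolts clockwise to their felt end stops in the order asked (lid T-bar, square, front T-bar), let go, and handed the job in at about 42 s; the scrubber and battery cell beside the case looked unmoved, and I did not re-check the other bystanders by camera.

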